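# Lock the cord winder and hold its recessed reset

### The arm

A 6-joint arm with a two-finger parallel gripper is mounted at the origin on the work surface. World frame = base frame: x ahead of the robot, y to its left, z up, the work surface at z = 0. Lengths are in m, angles in rad, forces in N, time in s.
With the tool pointing down it reaches from about 0.275 to 0.875 m from the base axis. Payload 12.5 kg.
Tool frame: the origin (TCP) lies between the finger pads; the fingertips stand 22 mm ahead of it and the grasp point (between the pads) lies 3 mm ahead of it (bot.finger_overhang is the distance from the TCP to the fingertips, in m); z points along the fingers, y is the direction in which the jaws open and shut (so a half turn about z gives the same grasp; the last joint's range is limited). The gripper opens to 85 mm and grips with 20 to 120 N. Pads are 22 mm wide; open, the fingers measure 114 mm over their backs; the gripper's body (76 mm by 85 mm) begins 54 mm behind the grasp point. The pads swing forward as they close: fully open they stand 13 mm farther back than shut.
Start: joints at [-1.373, 0.351, 1.652, -0, 1.139, -0.085], TCP at [0.153, -0.528, 0.253] pointing down, gripper open.
Joint ranges: [-2.75, 2.75], [-0.79, 2.1], [0.01, 2.65], [-1.57, 4.71], [0.07, 3.14], [-2.87, 2.87]. Speed limits (rad/s): [2.22, 2.22, 2.79, 3.14, 3.14, 3.14].

### API

Orientations are given as a rotation vector (axis times angle).
In Python, from bench import monitor, viewer, order, bot gives the robot as it stands.
- The arm moves only by the tool arm_command, never from a script. Its argument "series" is a list of rows, each a list of 7 numbers: the shift along the tool's x, y, z in cm, then the turn, a rotation vector about the tool's x, y, z in rad, then the finger opening in cm, from 0 to 8.54. A call has 1 to 8 rows; each row is the pose to reach, as a shift and turn from the pose commanded when the call began, along the tool's axes at that moment; what a row does not reach only later rows make up. A row lasts 1/12 s, in which the tool goes at most 41.7 mm and 7.16 degrees, less where a joint would pass 70% of its speed; a pose out of reach is approached as far as the arm can. A call with a gripper value outside its range is refused whole. The fingers move at their own pace and stop on an object; "grip_force" is the grip in N (left out, the last holds). Time passes only in rows, so rows that repeat a pose let the fingers close. It gives the time, the measured TCP pose, the force and the opening at its end, in the units of the state.
- monitor.observe(): the state, without advancing time (a new reading comes with each control period).
- viewer.snapshot(name): name is "scene" or "top"; returns (picture, depth): 384x512x3 uint8, red, green, blue; 384x512 float32, m along the optical axis (not along the pixel's ray), 0 where there is no reading.
- viewer.get_calibration(name): a dict with "fovy" (degrees; the focal length in pixels is half the picture's height over the tangent of half this angle, whatever the lens; pixels are square), "cx", "cy" (the principal point, pixels), "position" and "rotation" of the camera in the world. Camera axes: x right, y up, looking along -z (the intrinsics and any distortion apply to the point x, -y, -z); pixel columns grow to the right and rows downward; lengths in m; the calibration is good to about 2 mm. A picture is of the moment at which its call begins. get_calibration takes no time and is no camera call.
- order.sign_off(): hands the job in, once; it reports no verdict.
The state is a dict: "time_s": time; "q": joint angles; "qvel": joint speeds; "joint_torque": joint torques, N m; "ee_pos": TCP position; "tcp_rot": TCP orientation; "wrist_force": force on the tool from outside, world axes, zero at the start; "moment": the same for the moment, N m; "gripper_width": opening from 0.0 (shut) to 1.0 (fully open).
Only numpy, scipy, OpenCV 4.12 (cv2) and the standard library are available. Lean on these libraries where they do the work, as an engineer would, in place of code of your own. Each camera call takes 0.05 s, during which the arm holds its last target.

### The job

Zero the counter of the cord winder: take the locking pin from the wooden tool block and push it fully home in the winder's round-rimmed lock hole, and let go of it. Only then take the stylus from the block, reach its tip through the square-framed opening, press the recessed reset button fully down and finish while still gripping the stylus and holding the button down. Never press the reset without the pin in place, and leave the reamer, empty spool, bead tin and pliers where they are.

Things in the scene. Friction and masses are not known exactly. Their poses are not given: they have to be found in the camera images.
- winder: Cord winder, a grey painted steel box 150 (x) x 260 (y) x 75 high, fixed to the bench but standing in a different place and yaw each time. Origin: centre of its underside; x points to its far side, y to its left, z up; its flat deck is at z = 75. On the deck at (15, 75) an empty wooden spool (48 mm diameter) sits on a spindle above a 60 mm wooden drive disc, up to 50 mm above the deck; at the deck's far side, a blank dark counter window.
- lock_hole (a point): Centre of the mouth of the lock hole, level with the deck, at (-30, 5, 75) in the winder's frame: a round vertical hole of 12.5 mm diameter with a plain edge, 45 mm deep, marked by a thin round steel rim. Its axes are the winder's.
- reset_opening (a point): Centre of the reset opening, level with the deck, at (-30, -85, 75) in the winder's frame: a round vertical hole of 14 mm diameter within a thin dark square frame (34 mm). The button's face lies 20 mm below this point.
- reset_button (a joint): Travel of the reset button, straight down: 0 = up, 0.005 m = fully down against its stop. A spring pushes it up, 2 N at the top and 6 N at full travel; it does not latch.
- button_face (a point): Centre of the flat top face of the reset button (pale cap, 12 mm diameter) inside the reset opening; it moves down with the button.
- block: Wooden tool block 60 (x) x 210 (y) x 55 high, fixed, at a different place and yaw each time. Origin: centre of its underside. Three upright 12 mm holes, 52 mm deep, on its long centre line at y = -70, 0 and 70 hold the locking pin, the stylus and the reamer, in any order; take them straight up.
- lock_pin: Locking pin, bare steel, about 80 g, standing upright: a smooth round head 18 mm in diameter, 41 mm tall, on a collar 24 mm in diameter and 4 mm thick, and below it a round shank 10 mm in diameter, 36 mm long, with a chamfered foot. Origin: centre of the collar's underside (which rests on the block now, and on the winder's deck when fully home); z runs up along the pin, the head's top is at z = 45.
- pin_tip (a point): Foot of the locking pin's shank, on its axis, 36 mm below the pin's origin.
- stylus: Stylus, about 60 g, standing upright: a smooth round aluminium handle 18 mm in diameter and 81 mm tall, on a steel collar 24 mm in diameter and 4 mm thick, and below it a thin steel shaft 6 mm in diameter, 45 mm long, with a blunt flat tip. The tallest of the three tools. Origin: centre of the collar's underside (which rests on the block); z runs up along the handle, its top is at z = 85.
- stylus_tip (a point): The stylus's blunt tip, on its axis, 45 mm below the stylus's origin.
- reamer: Bystander: bead reamer with a wooden ball handle (28 mm ball, top 58 mm above the block), standing in the third hole of the block. Origin: centre of its collar's underside.
- empty_spool: Bystander: empty wooden spool, 44 mm in diameter, 45 high, standing on the bench. Origin: centre of its underside.
- bead_tin: Bystander: small open aluminium tin, 64 mm in diameter, 28 high, on the bench. Origin: centre of its underside.
- pliers: Bystander: small pliers lying flat, 145 mm long, 50 wide, 12 high. Origin: under the pivot, x along the jaws.

How it is judged:
By the outcome, as a careful person would: the job done as asked, in the order asked, and still so for the second after the job is handed in, while the arm keeps its last pose, push and grip.
It also fails if it takes over 59 s, if anything falls off the work surface, if the arm or the gripper's body presses on something with over 40 N, if the wrist force passes 120 N, or if a joint passes its speed limit or range.

## Working session

There is one attempt and no reset: what is moved stays moved. The work goes in short steps, Python scripts to look and compute and a tool call to move; the robot and the scene stay as the last step left them, time stands still between calls to the robot, and variables do not carry over. Pictures are saved under pics/ and viewed, and the job is handed in when it is done.

Besides the shell and the picture viewer there is one more tool, called after "Emit:" as name(argument=value, ...), one argument or row to a line, values as JSON. arm_command: Moves the arm, as the interface text tells. Its arguments: {"type":"object","properties":{"series":{"type":"array","items":{"type":"array","items":{"type":"number"}}},"grip_force":{"type":"number"}},"required":["series"]}

```bash
mkdir -p pics; ls; python3 - <<'E'
from bench import monitor, viewer, order, bot
import cv2, numpy as np
print(monitor.observe())
print([a for a in dir(bot) if a[0]!='_'])
for n in("scene","top"):
    p,d=viewer.snapshot(n); cv2.imwrite(f"pics/{n}0.png",p[:,:,::-1]); np.savez(f"{n}0.npz",p=p,d=d)
    print(n,viewer.get_calibration(n))
E
```

```text
pics
{'time_s': 0.0, 'q': array([-1.37262205e+00,  3.51233084e-01,  1.65245986e+00,  9.67683904e-06,
        1.13909140e+00, -8.45970168e-02]), 'qvel': array([-0.00013539,  0.00071337, -0.00011767,  0.0002771 ,  0.00028473,
       -0.00051938]), 'joint_torque': array([ 2.74965692e-03, -5.06104124e+01, -2.91408026e+01,  1.01789612e-04,
        4.41550277e-03, -5.92659191e-06]), 'ee_pos': array([ 0.15342497, -0.52783483,  0.25274654]), 'tcp_rot': array([-3.10906737e+00, -4.42523715e-01,  9.24308446e-05]), 'wrist_force': array([0.11498998, 0.20787036, 0.24225541]), 'moment': array([ 0.00508986,  0.01287916, -0.00741244]), 'gripper_width': 0.9974881437368983}
['IKError', 'finger_overhang']
scene {'fovy': 54.41527672943558, 'cx': 256.25220078214653, 'cy': 192.24299715376733, 'position': array([ 0.88387602, -0.39977771,  0.75366755]), 'rotation': array([0.56358223, 0.19205797, 0.60089228])}
top {'fovy': 55.998909599586426, 'cx': 253.07438834018805, 'cy': 192.68912230113605, 'position': array([ 0.51959301, -0.06758911,  0.82077641]), 'rotation': array([ 0.11282753, -0.07634122, -1.58537427])}
```

View pics/scene0.png

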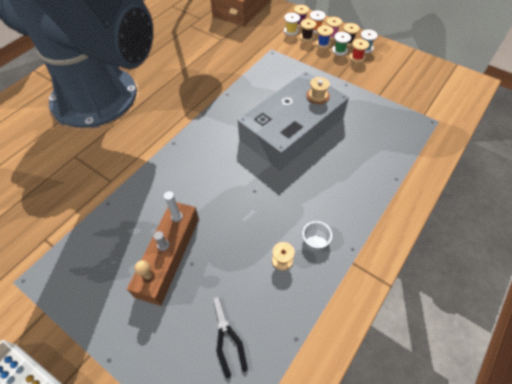

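View pics/top0.png

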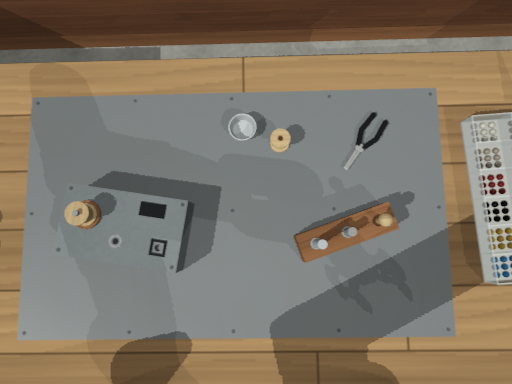

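The top view shows the stylus near (320,243), the pin (349,232) and the reamer (385,220). The winder has its lock hole at (115,241) and the square frame at (158,247).

```bash
cat > h.py <<'E'
import numpy as np, cv2
from scipy.spatial.transform import Rotation as R
from bench import monitor, viewer
def cloud(n,d):
    c=viewer.get_calibration(n); f=192/np.tan(np.radians(c['fovy']/2))
    v,u=np.mgrid[:384,:512]
    P=np.stack([(u-c['cx'])/f*d,-(v-c['cy'])/f*d,-d],-1)
    return P@R.from_rotvec(c['rotation']).as_matrix().T+c['position']
def ray(n,u,v,z):
    c=viewer.get_calibration(n); f=192/np.tan(np.radians(c['fovy']/2))
    r=R.from_rotvec(c['rotation']).as_matrix()@np.array([(u-c['cx'])/f,-(v-c['cy'])/f,-1])
    return c['position']+r*(z-c['position'][2])/r[2]
E
python3 - <<'E'
from h import *
for n in("scene","top"):
    z=np.load(n+"0.npz"); X=cloud(n,z['d']); ok=z['d']>0
    xy=(X[...,0]>.2)&(X[...,0]<.9)&(abs(X[...,1])<.5)&ok
    g=xy&(abs(X[...,2])<.012); print(n,'bench z',np.median(X[g][:,2]), g.sum())
    # deck
    for nm,zz,m in(('deck',.075,X[...,1]>0),('block',.055,X[...,1]<-.05)):
        k=xy&m&(abs(X[...,2]-zz)<.006)
        k=cv2.morphologyEx(k.astype(np.uint8),cv2.MORPH_OPEN,np.ones((3,3)))
        nn,l,s,_=cv2.connectedComponentsWithStats(k); i=1+s[1:,4].argmax(); k=l==i
        pts=X[k]; A=np.c_[pts[:,:2],np.ones(len(pts))]; co=np.linalg.lstsq(A,pts[:,2],rcond=None)[0]
        (c,sz,a)=cv2.minAreaRect(pts[:,:2].astype(np.float32)*1000); print(n,nm,np.median(pts[:,2]),co,c,sz,a,s[i])
    im=z['p'][:,:,::-1]
    if n=="top":
        cv2.imwrite("pics/tA.png",cv2.resize(im[190:280,50:200],None,fx=5,fy=5,interpolation=cv2.INTER_CUBIC))
        cv2.imwrite("pics/tB.png",cv2.resize(im[195:275,285:410],None,fx=6,fy=6,interpolation=cv2.INTER_CUBIC))
    else:
        cv2.imwrite("pics/sA.png",cv2.resize(im[65:165,230:360],None,fx=6,fy=6,interpolation=cv2.INTER_CUBIC))
        cv2.imwrite("pics/sB.png",cv2.resize(im[185:305,120:210],None,fx=5,fy=5,interpolation=cv2.INTER_CUBIC))
E
```

```text
scene bench z 0.0010397509238717628 88253
scene deck 0.07591517314246232 [-0.00062668  0.00259128  0.07563831] (545.0446166992188, 227.3861846923828) (263.4181823730469, 153.5254669189453) 80.69348907470703 [ 238   72  111   81 3997]
scene block 0.05516549537761106 [-0.0066808  -0.00105316  0.05851564] (527.6574096679688, -244.09788513183594) (61.266536712646484, 210.802734375) 19.12262535095215 [ 128  203   68   95 2290]
top bench z 0.0006050063213823842 121879
top deck 0.07488693706462657 [ 0.00075976 -0.00077145  0.0746695 ] (544.263671875, 225.78082275390625) (261.7926940917969, 150.11105346679688) 80.64937591552734 [  53  183  136   90 8215]
top block 0.05523683827929815 [-0.00149403 -0.00134185  0.05580982] (526.9734497070312, -247.0403289794922) (60.1142692565918, 210.9663543701172) 19.024606704711914 [ 296  202  103   60 2457]
```

View pics/tA.png

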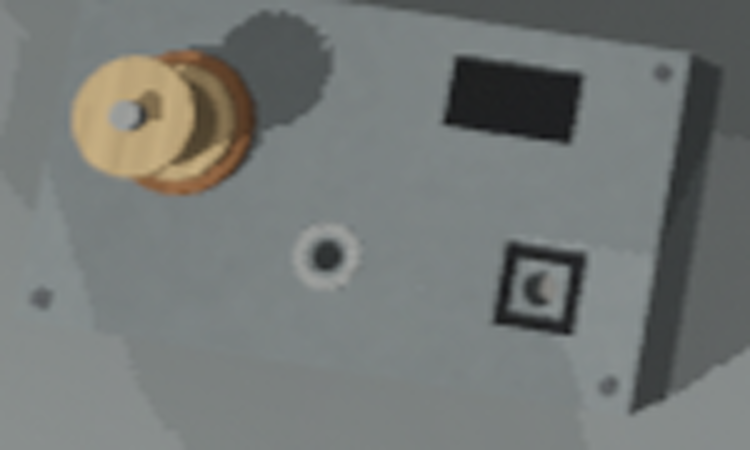

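View pics/tB.png

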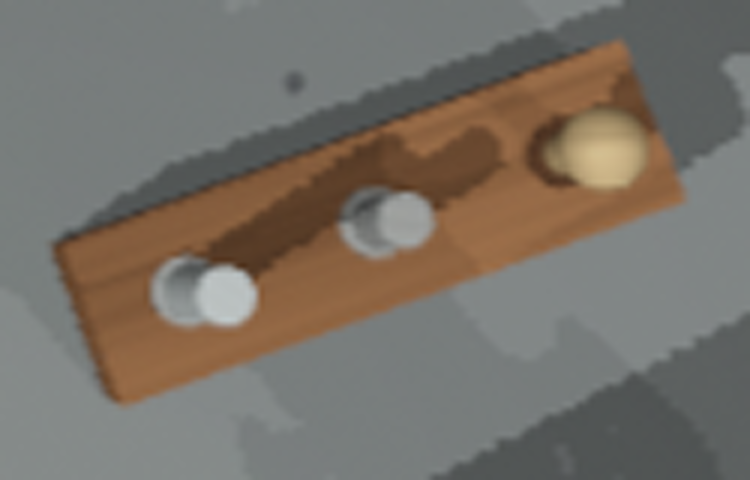

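View pics/sA.png

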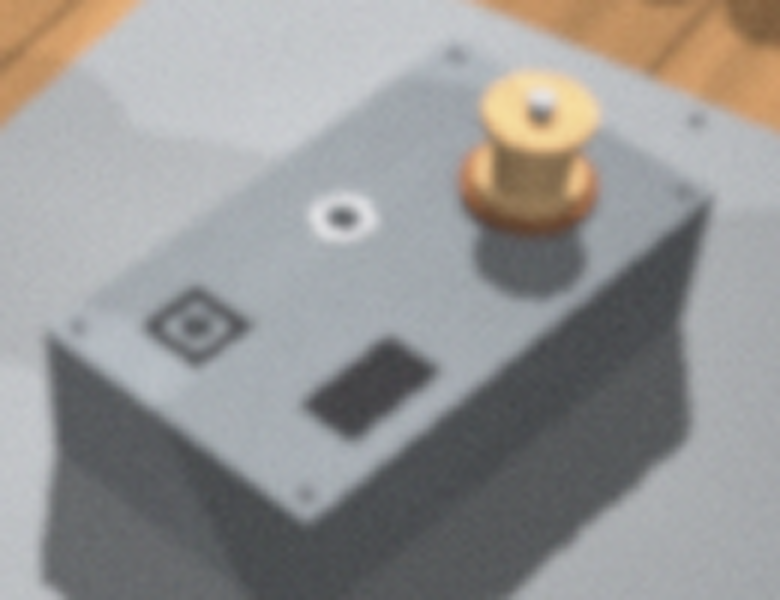

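View pics/sB.png

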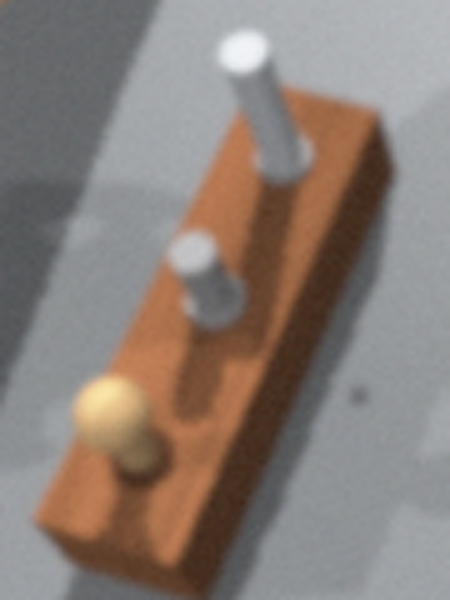

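```bash
python3 - <<'E'
from h import *
# predicted from rects
def wp(c,yaw,p): return np.array(c)+R.from_euler('z',yaw,degrees=True).as_matrix()[:2,:2]@np.array(p)
for n,c,b in(("top",(.54426,.22578),(.52697,-.24704)),("scene",(.54504,.22739),(.52766,-.2441))):
    print(n,'lock',wp(c,-9.33,(-.03,.005)),'reset',wp(c,-9.33,(-.03,-.085)),'pin',b,'sty',wp(b,19.07,(0,.07)))
print('rays')
print('top lock',ray('top',50+326/5-.4,190+256/5-.4,.0755),'reset',ray('top',50+540/5-.4,190+288/5-.4,.0755))
print('scene lock',ray('scene',230+343/6-.4,65+217/6-.4,.0755),'reset',ray('scene',230+199/6-.4,65+326/6-.4,.0755))
print('top pinhead',ray('top',285+405/6-.4,195+220/6-.4,.1),'sty',ray('top',285+225/6-.4,195+296/6-.4,.14))
print('scene pinhead',ray('scene',120+196/5-.4,185+252/5-.4,.1),'sty',ray('scene',120+245/5-.4,185+53/5-.4,.14))
print('reamer',ray('top',285+603/6-.4,195+149/6-.4,.1))
for n in("scene","top"):
    z=np.load(n+"0.npz"); X=cloud(n,z['d'])
    for c,h in(((.527,-.2455),.1),((.504,-.18),.14)):
        k=(np.hypot(X[...,0]-c[0],X[...,1]-c[1])<.025)&(abs(X[...,2]-h)<.005); q=X[k]; print(n,len(q),q.mean(0), (q.min(0)+q.max(0))/2)
E
```

```text
top lock [0.51546747 0.23557747] reset [0.50087663 0.14676808] pin (0.52697, -0.24704) sty [ 0.50409938 -0.18088159]
scene lock [0.51624747 0.23718747] reset [0.50165663 0.14837808] pin (0.52766, -0.2441) sty [ 0.50478938 -0.17794159]
rays
top lock [0.51486234 0.23618442 0.0755    ] reset [0.50048432 0.14698839 0.0755    ]
scene lock [0.51414528 0.23974872 0.0755    ] reset [0.50054452 0.15058588 0.0755    ]
top pinhead [ 0.52658549 -0.24571036  0.1       ] sty [ 0.50366145 -0.17928852  0.14      ]
scene pinhead [ 0.5280775  -0.24292491  0.1       ] sty [ 0.50439737 -0.17764816  0.14      ]
reamer [ 0.54880963 -0.31161223  0.1       ]
scene 71 [ 0.52849099 -0.24471172  0.09992208] [ 0.52814366 -0.24383546  0.09960209]
scene 69 [ 0.5060538  -0.17863187  0.13963309] [ 0.50554764 -0.17775721  0.13879584]
top 73 [ 0.52689607 -0.24601454  0.09987864] [ 0.52713501 -0.24642187  0.09927282]
top 76 [ 0.50416344 -0.1799269   0.13999346] [ 0.50444596 -0.18006161  0.13911172]
```

```bash
cat >> h.py <<'E'
def go(p,xdeg):
    s=monitor.observe(); Rc=R.from_rotvec(s['tcp_rot'])
    a=np.radians(xdeg); x=np.array([np.cos(a),np.sin(a),0]); z=np.array([0,0,-1.]); y=np.cross(z,x)
    Rt=R.from_matrix(np.c_[x,y,z])
    d=Rc.inv().apply(np.array(p)-s['ee_pos'])*100
    print('shift cm',d.round(2),'turn',(Rc.inv()*Rt).as_rotvec().round(4),'t',s['time_s'],'pos',s['ee_pos'].round(4),'F',s['wrist_force'].round(2),'w',round(s['gripper_width'],3))
E
python3 -c "
from h import *
go((.527,-.2455,.19),109.07)"
```

```text
shift cm [ 43.75 -16.68   6.3 ] turn [-7.0000e-04 -9.0000e-04 -1.6208e+00] t 0.1 pos [ 0.1535 -0.5279  0.2528] F [-0.91 -0.48 -0.13] w 1.001
```

Emit:
arm_command(
  series=[
    [43.75, -16.68, 0, 0, 0, -1.62, 5],
    [43.75, -16.68, 0, 0, 0, -1.62, 5],
    [43.75, -16.68, 0, 0, 0, -1.62, 5],
    [43.75, -16.68, 0, 0, 0, -1.62, 5],
    [43.75, -16.68, 0, 0, 0, -1.62, 5],
    [43.75, -16.68, 0, 0, 0, -1.62, 5],
    [43.75, -16.68, 0, 0, 0, -1.62, 5],
    [43.75, -16.68, 0, 0, 0, -1.62, 5],
  ],
)

```text
time_s: 0.77
ee_pos: [0.4207, -0.3255, 0.2532]
tcp_rot: [-2.511, -1.887, 0.0]
wrist_force: [-0.4, -1.4, 0.6]
gripper_width: 0.585
```

```bash
python3 -c "
from h import *
go((.527,-.2455,.19),109.07)"
```

```text
shift cm [10.64  7.98  6.32] turn [-2.000e-04 -2.000e-04 -6.147e-01] t 0.7667 pos [ 0.4207 -0.3255  0.2532] F [-0.39 -1.37  0.57] w 0.585
```

Emit:
arm_command(
  series=[
    [10.64, 7.98, 0, 0, 0, -0.615, 5],
    [10.64, 7.98, 0, 0, 0, -0.615, 5],
    [10.64, 7.98, 0, 0, 0, -0.615, 5],
    [10.64, 7.98, 0, 0, 0, -0.615, 5],
    [10.64, 7.98, 2, 0, 0, -0.615, 5],
    [10.64, 7.98, 6, 0, 0, -0.615, 5],
    [10.64, 7.98, 6.3, 0, 0, -0.615, 5],
    [10.64, 7.98, 6.3, 0, 0, -0.615, 5],
  ],
)

```text
time_s: 1.43
ee_pos: [0.5252, -0.2473, 0.1887]
tcp_rot: [-1.829, -2.549, 0.001]
wrist_force: [-0.0, 0.8, 0.5]
gripper_width: 0.587
```

```bash
python3 - <<'E'
from h import *
go((.527,-.2455,.13),109.07)
for n in("scene","top"):
    p,d=viewer.snapshot(n); np.savez(f"{n}1.npz",p=p,d=d)
    c=p[150:320,90:280] if n=="scene" else p[170:300,280:420]
    cv2.imwrite(f"pics/{n}1.png",cv2.resize(c[:,:,::-1],None,fx=3.4,fy=3.4,interpolation=cv2.INTER_CUBIC))
E
```

```text
shift cm [0.09 0.25 5.87] turn [-0.0032 -0.0037 -0.0068] t 1.4333 pos [ 0.5252 -0.2473  0.1887] F [-0.01  0.77  0.51] w 0.587
```

View pics/scene1.png

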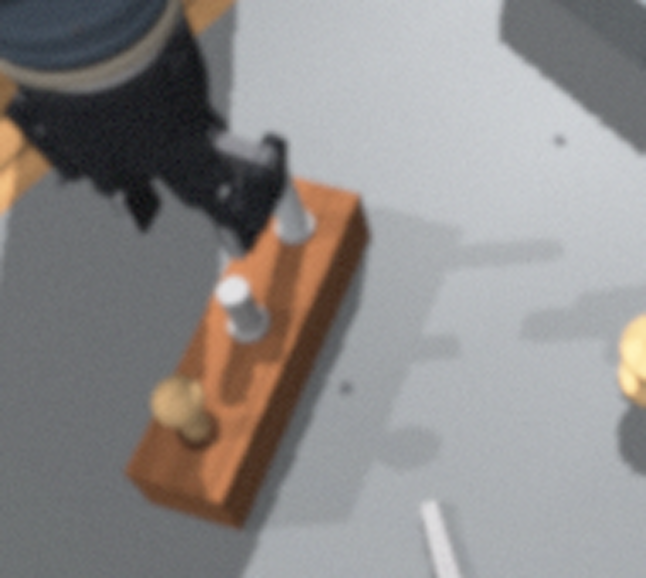

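View pics/top1.png

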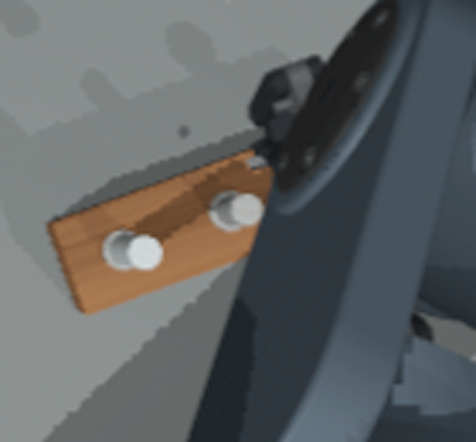

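The arm's forearm hides part of the block in the top view, but the fingers hang above the pin as expected (pin head at about (240,300) in the scene crop). Lining up, then going down.

Emit:
arm_command(
  series=[
    [0.09, 0.25, 0, -0.003, -0.004, -0.007, 5],
    [0.09, 0.25, 2, -0.003, -0.004, -0.007, 5],
    [0.09, 0.25, 4, -0.003, -0.004, -0.007, 5],
    [0.09, 0.25, 5.9, -0.003, -0.004, -0.007, 5],
    [0.09, 0.25, 5.9, -0.003, -0.004, -0.007, 5],
  ],
)

```text
time_s: 1.95
ee_pos: [0.5275, -0.2458, 0.1297]
tcp_rot: [1.82, 2.558, -0.0]
wrist_force: [-0.6, -0.2, -0.3]
gripper_width: 0.586
```

```bash
python3 - <<'E'
from h import *
go((.527,-.2455,.085),109.07)
for n in("scene",):
    p,d=viewer.snapshot(n); np.savez(f"{n}2.npz",p=p,d=d)
    c=p[150:320,90:280] if n=="scene" else p[170:300,280:420]
    cv2.imwrite(f"pics/{n}2.png",cv2.resize(c[:,:,::-1],None,fx=3.4,fy=3.4,interpolation=cv2.INTER_CUBIC))
E
```

```text
shift cm [ 0.05 -0.04  4.47] turn [0.0012 0.002  0.0009] t 1.95 pos [ 0.5275 -0.2458  0.1297] F [-0.58 -0.19 -0.28] w 0.586
```

View pics/scene2.png

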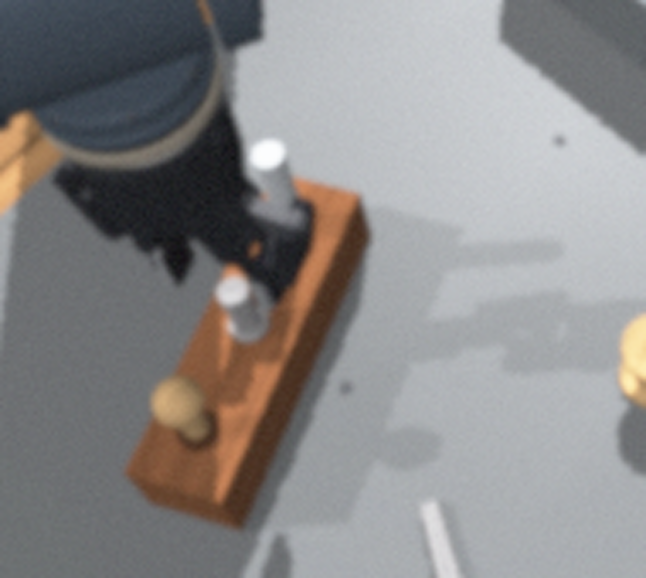

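Emit:
arm_command(
  series=[
    [0, -0.02, 1.5, 0, 0, 0, 5],
    [0, -0.02, 3, 0, 0, 0, 5],
    [0, -0.02, 4.45, 0, 0, 0, 5],
    [0, -0.02, 4.45, 0, 0, 0, 5],
    [0, -0.02, 4.45, 0, 0, 0, 5],
  ],
)

```text
time_s: 2.42
ee_pos: [0.5289, -0.2467, 0.0883]
tcp_rot: [1.818, 2.555, 0.0]
wrist_force: [-1.1, 0.2, -0.1]
gripper_width: 0.589
```

```bash
python3 - <<'E'
from h import *
go((.527,-.2455,.085),109.07)
for n in("scene",):
    p,d=viewer.snapshot(n); np.savez(f"{n}3.npz",p=p,d=d)
    c=p[150:320,90:280] if n=="scene" else p[170:300,280:420]
    cv2.imwrite(f"pics/{n}3.png",cv2.resize(c[:,:,::-1],None,fx=3.4,fy=3.4,interpolation=cv2.INTER_CUBIC))
E
```

```text
shift cm [ 0.18 -0.14  0.33] turn [0.0039 0.005  0.0011] t 2.4167 pos [ 0.5289 -0.2467  0.0883] F [-1.07  0.24 -0.15] w 0.589
```

View pics/scene3.png

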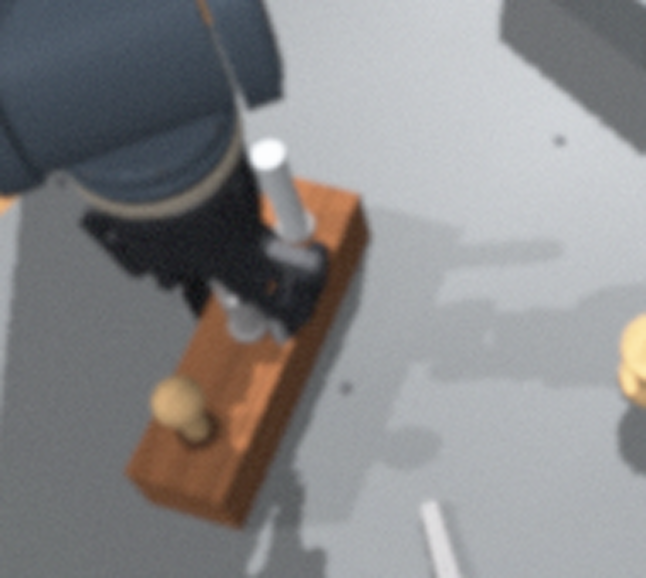

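The fingers straddle the pin (head at (240,300) between finger tips). Let it settle and check steady-state error.

Emit:
arm_command(
  series=[
    [0, 0, 0, 0, 0, 0, 5],
    [0, 0, 0, 0, 0, 0, 5],
    [0, 0, 0, 0, 0, 0, 5],
  ],
)

```text
time_s: 2.72
ee_pos: [0.5286, -0.2466, 0.0877]
tcp_rot: [1.818, 2.555, 0.0]
wrist_force: [-0.1, 0.1, -0.0]
gripper_width: 0.584
```

```bash
python3 -c "
from h import *
go((.527,-.2455,.085),109.07)"
```

```text
shift cm [ 0.16 -0.12  0.27] turn [0.0039 0.005  0.0012] t 2.7167 pos [ 0.5286 -0.2466  0.0877] F [-0.1   0.14 -0.01] w 0.584
```

Emit:
arm_command(
  series=[
    [0.16, -0.12, 0.27, 0.004, 0.005, 0.001, 5],
    [0.16, -0.12, 0.27, 0.004, 0.005, 0.001, 5],
    [0.16, -0.12, 0.27, 0.004, 0.005, 0.001, 5],
    [0.16, -0.12, 0.27, 0.004, 0.005, 0.001, 5],
  ],
)

```text
time_s: 3.05
ee_pos: [0.5266, -0.2453, 0.084]
tcp_rot: [-1.822, -2.558, 0.0]
wrist_force: [0.4, 0.4, 0.7]
gripper_width: 0.588
```

```bash
python3 -c "
from h import *
go((.527,-.2455,.085),109.07)"
```

```text
shift cm [-0.04  0.03 -0.1 ] turn [-0.0011 -0.0011  0.0002] t 3.05 pos [ 0.5266 -0.2453  0.084 ] F [0.41 0.44 0.68] w 0.588
```

Emit:
arm_command(
  series=[
    [0, 0, 0, 0, 0, 0, 0],
    [0, 0, 0, 0, 0, 0, 0],
    [0, 0, 0, 0, 0, 0, 0],
    [0, 0, 0, 0, 0, 0, 0],
    [0, 0, 0, 0, 0, 0, 0],
    [0, 0, 0, 0, 0, 0, 0],
  ],
  grip_force=40,
)

```text
time_s: 3.55
ee_pos: [0.5267, -0.2453, 0.0842]
tcp_rot: [-1.822, -2.558, 0.0]
wrist_force: [-0.0, 0.3, 1.5]
gripper_width: 0.199
```

```bash
python3 -c "
from h import *
go((.527,-.2455,.20),109.07)"
```

```text
shift cm [-2.000e-02  1.000e-02 -1.158e+01] turn [-0.0008 -0.0008  0.0002] t 3.55 pos [ 0.5267 -0.2453  0.0842] F [-0.01  0.28  1.49] w 0.199
```

Emit:
arm_command(
  series=[
    [0, 0, -1.5, 0, 0, 0, 0],
    [0, 0, -4, 0, 0, 0, 0],
    [0, 0, -7, 0, 0, 0, 0],
    [0, 0, -10, 0, 0, 0, 0],
    [0, 0, -13, 0, 0, 0, 0],
    [0, 0, -13, 0, 0, 0, 0],
    [0, 0, -13, 0, 0, 0, 0],
  ],
)

```text
time_s: 4.13
ee_pos: [0.5272, -0.2456, 0.2154]
tcp_rot: [1.822, 2.558, -0.0]
wrist_force: [0.5, -0.5, -1.0]
gripper_width: 0.199
```

```bash
python3 - <<'E'
from h import *
go((.5152,.236,.21),80.7)
for n in("scene",):
    p,d=viewer.snapshot(n); np.savez(f"{n}4.npz",p=p,d=d)
    c=p[110:320,90:280]
    cv2.imwrite(f"pics/{n}4.png",cv2.resize(c[:,:,::-1],None,fx=2.8,fy=2.8,interpolation=cv2.INTER_CUBIC))
E
```

```text
shift cm [45.91 14.61  0.5 ] turn [0.0011 0.0009 0.4953] t 4.1333 pos [ 0.5272 -0.2456  0.2154] F [ 0.48 -0.5  -0.96] w 0.199
```

View pics/scene4.png

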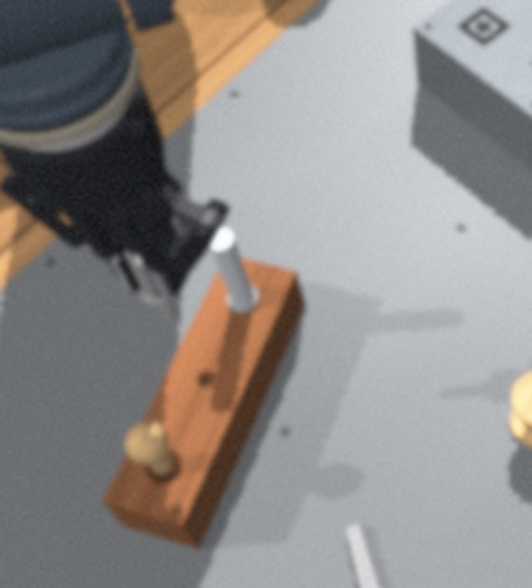

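The pin hangs in the jaws (crop (145,280)) and its hole is empty at (205,378). Moving over to the lock hole.

Emit:
arm_command(
  series=[
    [0.5, 0.2, -2.5, 0, 0, 0, 0],
    [4, 1.2, -3, 0, 0, 0.05, 0],
    [8, 2.5, -3, 0, 0, 0.15, 0],
    [12, 3.8, -3, 0, 0, 0.25, 0],
    [16, 5.1, -3, 0, 0, 0.35, 0],
    [20, 6.4, -3, 0, 0, 0.45, 0],
    [24, 7.6, -3, 0, 0, 0.495, 0],
    [28, 8.9, -3, 0, 0, 0.495, 0],
  ],
)

```text
time_s: 4.85
ee_pos: [0.5183, 0.0482, 0.2427]
tcp_rot: [-2.395, -2.028, 0.004]
wrist_force: [1.6, -0.6, -0.7]
gripper_width: 0.2
```

```bash
python3 -c "
from h import *
go((.5152,.236,.21),80.7)"
```

```text
shift cm [18.47 -3.38  3.28] turn [-0.0041  0.0001 -0.0031] t 4.85 pos [0.5183 0.0482 0.2427] F [ 1.63 -0.64 -0.67] w 0.2
```

Emit:
arm_command(
  series=[
    [4, -0.8, 0, 0, 0, 0, 0],
    [8, -1.6, 0, 0, 0, 0, 0],
    [12, -2.4, 0, 0, 0, 0, 0],
    [15, -3, 1, 0, 0, 0, 0],
    [16.5, -3.3, 2, 0, 0, 0, 0],
    [16.5, -3.3, 3, 0, 0, 0, 0],
    [16.5, -3.3, 3.2, 0, 0, 0, 0],
    [16.5, -3.3, 3.2, 0, 0, 0, 0],
  ],
)

```text
time_s: 5.52
ee_pos: [0.5128, 0.2135, 0.2107]
tcp_rot: [-2.392, -2.033, 0.006]
wrist_force: [0.9, 0.5, -0.8]
gripper_width: 0.198
```

```bash
python3 - <<'E'
from h import *
go((.5152,.236,.16),80.7)
for n in("scene","top"):
    p,d=viewer.snapshot(n); np.savez(f"{n}5.npz",p=p,d=d)
    c=p[20:200,200:400] if n=="scene" else p[150:300,30:230]
    cv2.imwrite(f"pics/{n}5.png",cv2.resize(c[:,:,::-1],None,fx=3.3,fy=3.3,interpolation=cv2.INTER_CUBIC))
E
```

```text
shift cm [ 2.26 -0.11  5.07] turn [-0.0042  0.0013  0.    ] t 5.5167 pos [0.5128 0.2135 0.2107] F [ 0.87  0.48 -0.81] w 0.198
```

View pics/scene5.png

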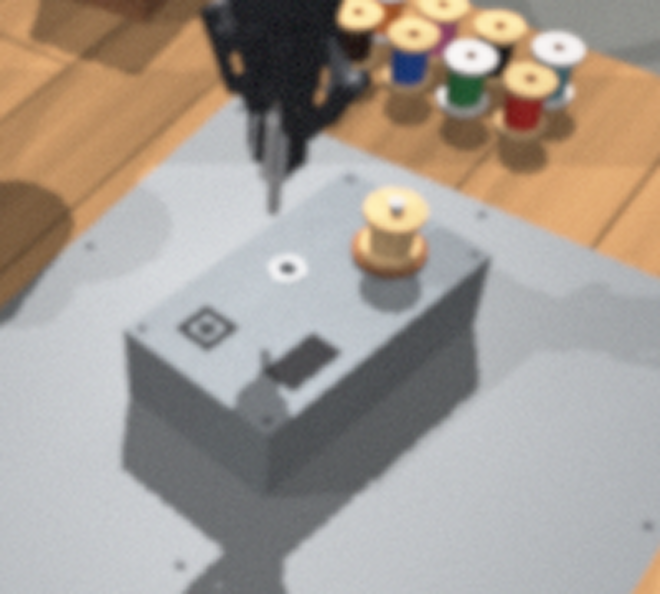

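View pics/top5.png

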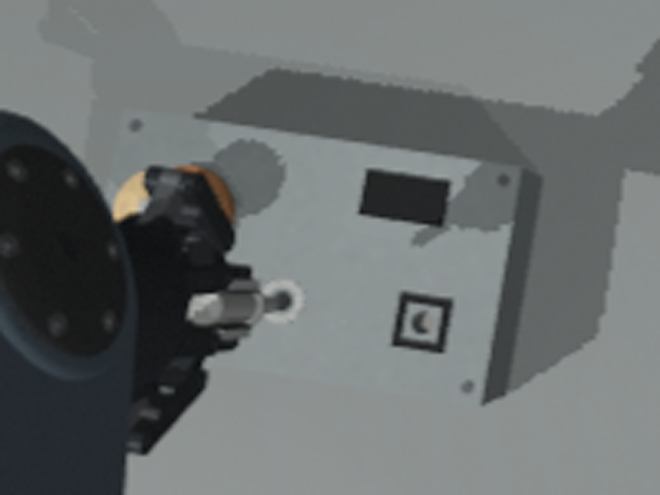

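The pin hangs vertical, with its foot near the hole (top crop: tip at (270,302), hole at (283,300)). Moving over the hole with about 12 mm clearance.

Emit:
arm_command(
  series=[
    [2.26, -0.11, 0, -0.004, 0.001, 0, 0],
    [2.26, -0.11, 2, -0.004, 0.001, 0, 0],
    [2.26, -0.11, 4, -0.004, 0.001, 0, 0],
    [2.26, -0.11, 5.6, -0.004, 0.001, 0, 0],
    [2.26, -0.11, 5.6, -0.004, 0.001, 0, 0],
    [2.26, -0.11, 5.6, -0.004, 0.001, 0, 0],
    [2.26, -0.11, 5.6, -0.004, 0.001, 0, 0],
  ],
)

```text
time_s: 6.2
ee_pos: [0.5167, 0.2367, 0.1577]
tcp_rot: [2.393, 2.032, 0.007]
wrist_force: [0.4, -0.5, -0.4]
gripper_width: 0.2
```

```bash
python3 - <<'E'
from h import *
go((.5152,.236,.152),80.7)
for n in("scene","top"):
    p,d=viewer.snapshot(n); np.savez(f"{n}6.npz",p=p,d=d)
    c=p[50:130,240:340] if n=="scene" else p[210:270,70:150]
    cv2.imwrite(f"pics/{n}6.png",cv2.resize(c[:,:,::-1],None,fx=7,fy=7,interpolation=cv2.INTER_CUBIC))
E
```

```text
shift cm [-0.09 -0.14  0.57] turn [ 0.0041 -0.0022 -0.0005] t 6.2 pos [0.5167 0.2367 0.1577] F [ 0.36 -0.53 -0.43] w 0.2
```

View pics/scene6.png

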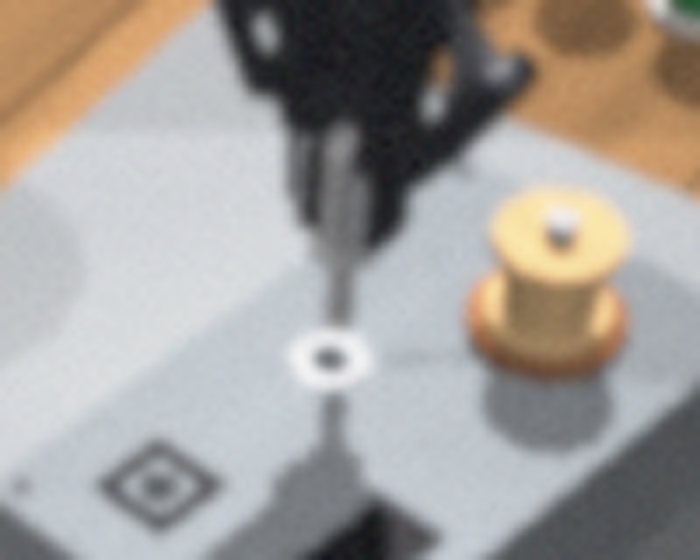

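View pics/top6.png

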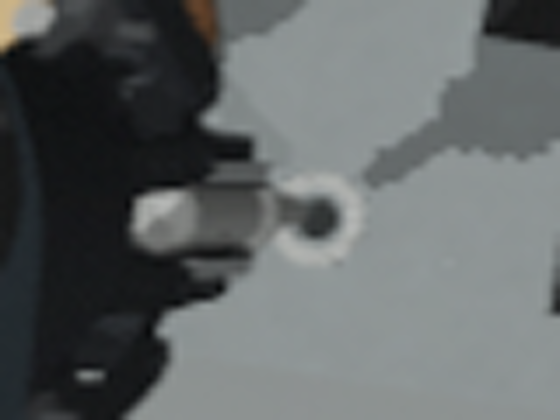

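```bash
cat >> h.py <<'E'
def proj(n,P):
    c=viewer.get_calibration(n); f=192/np.tan(np.radians(c['fovy']/2))
    q=R.from_rotvec(c['rotation']).inv().apply(np.atleast_2d(P)-c['position'])
    return np.c_[c['cx']+f*q[:,0]/-q[:,2], c['cy']-f*q[:,1]/-q[:,2]]
E
python3 - <<'E'
from h import *
s=monitor.observe(); x,y,z=s['ee_pos']; print(s['ee_pos'])
for n,o in(("scene",(240,50)),("top",(70,210))):
    im=cv2.imread(f"pics/{n}6.png")
    for h in(.1577+.0158,.1285,.110,.0925,.0755):
        p=(proj(n,[x,y,h])[0]-o+.5)*7; print(n,h,p.round(1))
        cv2.circle(im,tuple(int(v) for v in p.round()),3,(0,0,255),-1)
    p=(proj(n,[.5152,.236,.0755])[0]-o+.5)*7; print('hole',p.round(1)); cv2.drawMarker(im,tuple(int(v) for v in p.round()),(0,255,0),0,14)
    cv2.imwrite(f"pics/{n}6b.png",im)
E
```

```text
[0.51665753 0.23691121 0.15779354]
scene 0.17350000000000002 [349.1 148. ]
scene 0.1285 [341.1 252.8]
scene 0.11 [337.9 293.5]
scene 0.0925 [335.1 330.8]
scene 0.0755 [332.4 366. ]
hole [327.7 365.8]
top 0.17350000000000002 [160.2 216.9]
top 0.1285 [236.6 215. ]
top 0.11 [265.2 214.2]
top 0.0925 [291.  213.6]
top 0.0755 [314.8 213. ]
hole [317.8 217.9]
```

View pics/scene6b.png

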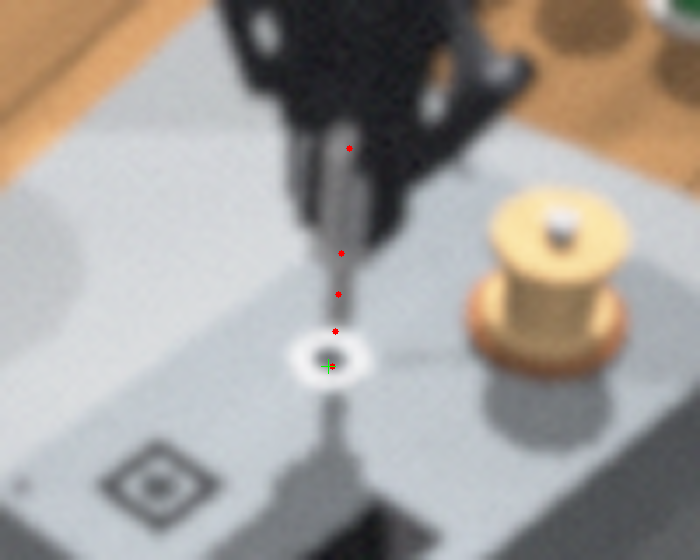

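View pics/top6b.png

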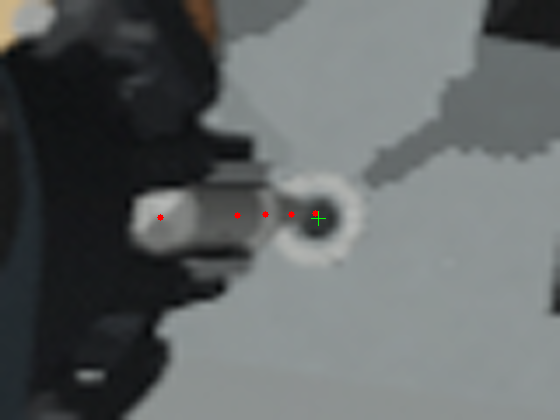

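```bash
python3 - <<'E'
from h import *
for n,b in(("top",(105,125,231,252)),("scene",(276,298,92,110))):
    g=np.load(n+"0.npz")['p'].astype(float).mean(2); u0,u1,v0,v1=b
    c=g[v0:v1,u0:u1]; bg=np.median(np.r_[c[0],c[-1],c[:,0],c[:,-1]])
    w=np.abs(c-bg); w[w<12]=0; v,u=np.mgrid[v0:v1,u0:u1]; uv=((w*u).sum()/w.sum(),(w*v).sum()/w.sum())
    print(n,bg,uv,ray(n,*uv,.0755))
g=np.load("top6.npz")['p'].astype(int)
print(g.mean(2).astype(int)[232:250,86:124])
E
```

```text
top 128.66666666666666 (np.float64(114.85855519902873), np.float64(240.7665423640621)) [0.51492906 0.23606446 0.0755    ]
scene 170.0 (np.float64(286.52470788704966), np.float64(100.68926484907497)) [0.51347297 0.23963024 0.0755    ]
[[ 20  21  21  25  23  24  24  24  23  24  24  24  25  28  28  21  20  20
   22  37 101 133 133 133 133 138 144 144 144 145 145 145 146 147 148 146
  146 132]
 [ 20  21  22  23  23  26  27  24  28  27  23  25  25  30  47  66  76  75
   75  76  86  95 109 128 134 139 145 145 145 145 145 146 146 147 147 146
  135 110]
 [ 20  20  22  23  23  24  27  25  24  26  23  22  25  25  50  78  86  85
   85  86  85  86 116 143 144 145 143 148 152 152 154 150 149 147 147 135
  110 104]
 [ 21  20  21  24  23  24  25  25  24  25  23  22  23  53  79  84  86  86
   86  86  86  92 124 147 141 147 166 164 161 171 171 171 165 149 138 131
  104 105]
 [ 21  22  23  22  24  25  25  22  22  24  38  49  44  46  49  48  48  48
   48  48  52  64  95 135 159 170 174 172 168 166 171 174 173 162 147 143
  127 105]
 [ 21  21  22  21  42  80 101 115 132 126 108  82  63  63  63  63  63  
[... 1296 characters left out ...]
 154 168 174 173 168 162 157 164 172 174 166 148 146
  145 146]
 [ 25  23  22  22  25  36  46  43  38  34  32  31  26  21  21  21  26  35
   38  58 112 143 145 147 156 170 175 174 173 172 167 166 171 158 147 146
  146 146]
 [ 24  24  23  22  21  21  18  20  22  34  66  88  85  78  78  79  79  80
   80  94 127 145 145 145 148 154 161 167 165 165 166 150 139 149 147 146
  146 146]
 [ 25  23  22  24  24  24  22  23  24  27  37  63  81  86  85  86  87  86
   86 105 135 145 145 145 146 147 149 151 151 152 153 148 145 148 147 147
  147 145]
 [ 25  23  24  24  23  23  24  24  22  23  23  51  72  75  70  63  89 112
  118 134 145 146 146 146 146 147 148 148 148 149 149 149 148 148 148 147
  146 146]]
```

```bash
python3 -c "
from h import *
go((.5148,.2364,.144),80.7)"
```

```text
shift cm [-0.08 -0.18  1.38] turn [ 0.0045 -0.0024 -0.0002] t 6.3 pos [0.5167 0.2369 0.1578] F [ 0.77  0.46 -0.62] w 0.199
```

Emit:
arm_command(
  series=[
    [-0.08, -0.18, 0.5, 0.0045, -0.0024, 0, 0],
    [-0.08, -0.18, 1, 0.0045, -0.0024, 0, 0],
    [-0.08, -0.18, 1.3, 0.0045, -0.0024, 0, 0],
    [-0.08, -0.18, 1.3, 0.0045, -0.0024, 0, 0],
    [-0.08, -0.18, 1.3, 0.0045, -0.0024, 0, 0],
  ],
)

```text
time_s: 6.72
ee_pos: [0.5139, 0.2365, 0.1431]
tcp_rot: [-2.393, -2.034, 0.004]
wrist_force: [-0.0, -0.0, -1.2]
gripper_width: 0.197
```

```bash
python3 - <<'E'
from h import *
go((.5148,.2364,.137),80.7)
x,y,z=monitor.observe()['ee_pos']
for n,o in(("scene",(255,70)),("top",(80,215))):
    p,d=viewer.snapshot(n); np.savez(f"{n}7.npz",p=p,d=d)
    c=p[70:120,255:320] if n=="scene" else p[215:260,80:140]
    im=cv2.resize(c[:,:,::-1],None,fx=9,fy=9,interpolation=cv2.INTER_CUBIC)
    cv2.imwrite(f"pics/{n}7.png",im)
E
```

```text
shift cm [0.   0.09 0.61] turn [-0.0023  0.0012  0.0004] t 6.7167 pos [0.5139 0.2365 0.1431] F [-0.03 -0.01 -1.18] w 0.197
```

View pics/scene7.png

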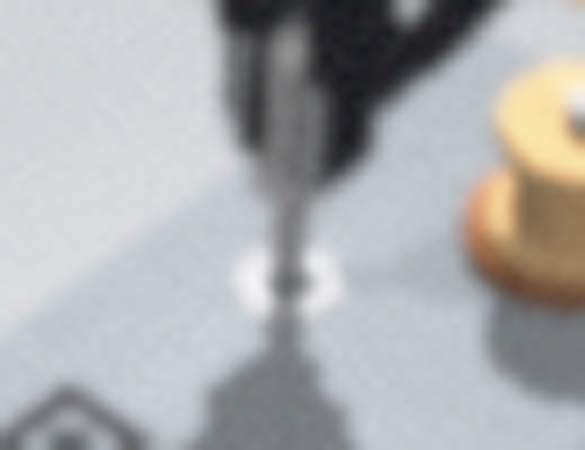

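View pics/top7.png

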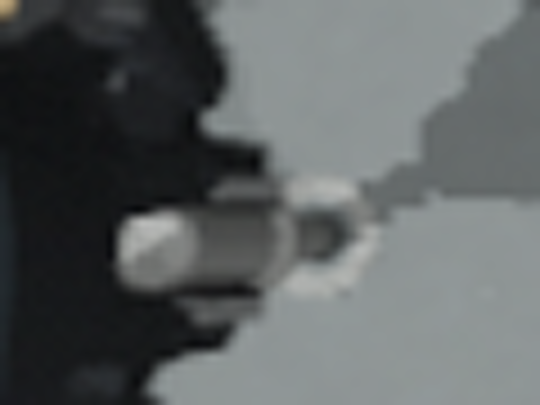

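Both views show the shank over the hole (scene crop: shank axis x≈288, hole (287,282)). Descending in small steps while watching the force.

Emit:
arm_command(
  series=[
    [0, 0.03, 0.2, -0.002, 0.001, 0, 0],
    [0, 0.03, 0.4, -0.002, 0.001, 0, 0],
    [0, 0.03, 0.6, -0.002, 0.001, 0, 0],
    [0, 0.03, 0.7, -0.002, 0.001, 0, 0],
    [0, 0.03, 0.7, -0.002, 0.001, 0, 0],
  ],
)

```text
time_s: 7.23
ee_pos: [0.5142, 0.2364, 0.136]
tcp_rot: [-2.394, -2.034, 0.001]
wrist_force: [0.8, -0.7, -1.9]
gripper_width: 0.197
```

```bash
python3 -c "
from h import *
go((.5145,.2364,.130),80.7)"
```

```text
shift cm [0.01 0.03 0.6 ] turn [-0.0004  0.0003  0.0003] t 7.2333 pos [0.5142 0.2364 0.136 ] F [ 0.81 -0.7  -1.94] w 0.197
```

Emit:
arm_command(
  series=[
    [0, 0, 0.3, 0, 0, 0, 0],
    [0, 0, 0.6, 0, 0, 0, 0],
    [0, 0, 0.9, 0, 0, 0, 0],
    [0, 0, 1.0, 0, 0, 0, 0],
    [0, 0, 1.0, 0, 0, 0, 0],
  ],
)

```text
time_s: 7.65
ee_pos: [0.5142, 0.2364, 0.126]
tcp_rot: [-2.394, -2.034, 0.001]
wrist_force: [-0.0, -0.4, -0.7]
gripper_width: 0.202
```

Emit:
arm_command(
  series=[
    [0, 0, 0.4, 0, 0, 0, 0],
    [0, 0, 0.8, 0, 0, 0, 0],
    [0, 0, 1.2, 0, 0, 0, 0],
    [0, 0, 1.6, 0, 0, 0, 0],
    [0, 0, 1.9, 0, 0, 0, 0],
    [0, 0, 1.9, 0, 0, 0, 0],
  ],
)

```text
time_s: 8.15
ee_pos: [0.514, 0.2363, 0.1066]
tcp_rot: [-2.394, -2.034, 0.002]
wrist_force: [-0.8, -0.6, -0.3]
gripper_width: 0.2
```

Emit:
arm_command(
  series=[
    [0, 0, 0.1, 0, 0, 0, 0],
    [0, 0, 0.2, 0, 0, 0, 0],
    [0, 0, 0.25, 0, 0, 0, 0],
    [0, 0, 0.25, 0, 0, 0, 0],
  ],
)

```text
time_s: 8.48
ee_pos: [0.5144, 0.2365, 0.1049]
tcp_rot: [2.394, 2.034, 0.0]
wrist_force: [-1.1, 0.5, -0.3]
gripper_width: 0.2
```

Emit:
arm_command(
  series=[
    [0, 0, 0.1, 0, 0, 0, 0],
    [0, 0, 0.2, 0, 0, 0, 0],
    [0, 0, 0.2, 0, 0, 0, 0],
    [0, 0, 0.2, 0, 0, 0, 0],
  ],
)

```text
time_s: 8.82
ee_pos: [0.5146, 0.2365, 0.1041]
tcp_rot: [2.394, 2.034, 0.001]
wrist_force: [-4.5, -1.8, 12.0]
gripper_width: 0.2
```

Contact of 12 N at z=0.1041, with 0.1042 expected for fully home. Releasing.

Emit:
arm_command(
  series=[
    [0, 0, -0.1, 0, 0, 0, 3],
    [0, 0, -0.1, 0, 0, 0, 4],
    [0, 0, -0.1, 0, 0, 0, 4.5],
    [0, 0, -0.1, 0, 0, 0, 4.5],
    [0, 0, -0.1, 0, 0, 0, 4.5],
  ],
)

```text
time_s: 9.23
ee_pos: [0.5143, 0.2364, 0.1037]
tcp_rot: [2.394, 2.034, -0.0]
wrist_force: [0.2, 0.3, -1.0]
gripper_width: 0.528
```

Emit:
arm_command(
  series=[
    [0, 0, -2, 0, 0, 0, 4.5],
    [0, 0, -5, 0, 0, 0, 4.5],
    [0, 0, -8, 0, 0, 0, 4.5],
    [0, 0, -11, 0, 0, 0, 4.5],
    [0, 0, -12, 0, 0, 0, 4.5],
    [-4, 0, -12, 0, 0, 0, 4.5],
    [-8, 0, -12, 0, 0, 0, 4.5],
    [-12, 0, -12, 0, 0, 0, 4.5],
  ],
)

```text
time_s: 9.9
ee_pos: [0.4943, 0.117, 0.2235]
tcp_rot: [2.392, 2.036, -0.0]
wrist_force: [0.8, -1.3, -1.0]
gripper_width: 0.53
```

```bash
python3 - <<'E'
from h import *
go((.504,-.179,.225),109.07)
for n in("scene","top"):
    p,d=viewer.snapshot(n); np.savez(f"{n}8.npz",p=p,d=d)
    c=p[50:130,240:340] if n=="scene" else p[190:280,50:200]
    cv2.imwrite(f"pics/{n}8.png",cv2.resize(c[:,:,::-1],None,fx=5,fy=5,interpolation=cv2.INTER_CUBIC))
    X=cloud(n,d); k=(np.hypot(X[...,0]-.515,X[...,1]-.236)<.014)&(X[...,2]>.1); print(n,k.sum(),np.percentile(X[k][:,2],[50,90,99]) if k.sum() else '')
E
```

```text
shift cm [-29.07   5.69  -0.14] turn [ 0.000e+00  1.000e-04 -4.933e-01] t 9.9 pos [0.4943 0.117  0.2235] F [ 0.79 -1.28 -1.05] w 0.53
scene 76 [0.1161286  0.12238994 0.12326819]
top 0
```

View pics/scene8.png

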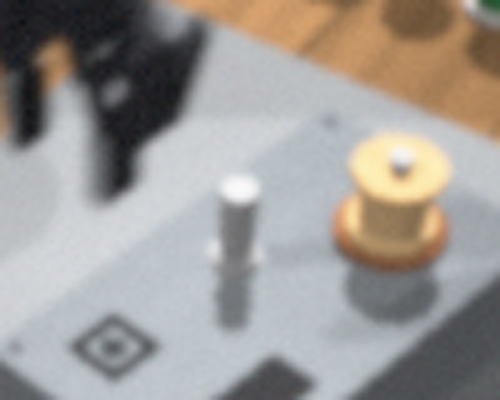

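View pics/top8.png

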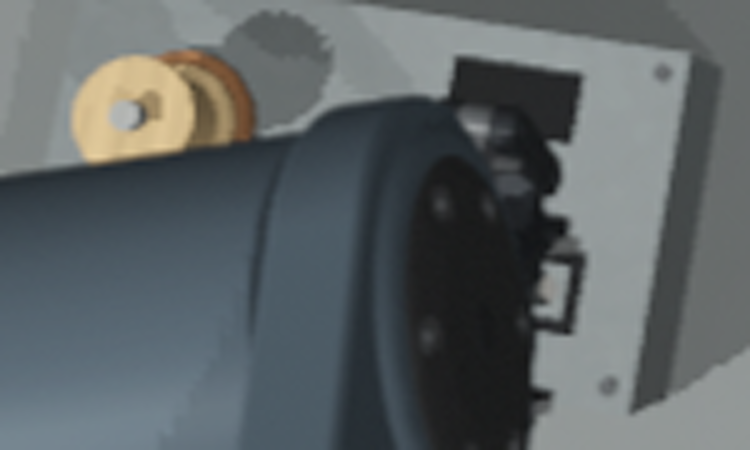

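The pin stands home with its collar on the deck (scene crop (238,255)). Heading for the stylus.

Emit:
arm_command(
  series=[
    [-4, 0.8, -0.3, 0, 0, -0.06, 4.5],
    [-8, 1.6, -0.3, 0, 0, -0.12, 4.5],
    [-12, 2.4, -0.3, 0, 0, -0.2, 4.5],
    [-16, 3.2, -0.3, 0, 0, -0.3, 4.5],
    [-20, 4, -0.3, 0, 0, -0.4, 4.5],
    [-24, 4.8, -0.3, 0, 0, -0.48, 4.5],
    [-27.5, 5.4, -0.3, 0, 0, -0.493, 4.5],
    [-27.5, 5.4, -0.3, 0, 0, -0.493, 4.5],
  ],
)

```text
time_s: 10.67
ee_pos: [0.5041, -0.1668, 0.2265]
tcp_rot: [1.828, 2.554, -0.001]
wrist_force: [0.7, -0.5, -0.2]
gripper_width: 0.531
```

Emit:
arm_command(
  series=[
    [0, 0, 0, 0, 0, 0, 4.5],
    [0, 0, 0, 0, 0, 0, 4.5],
    [0, 0, 0, 0, 0, 0, 4.5],
  ],
)

```text
time_s: 10.92
ee_pos: [0.504, -0.1609, 0.2267]
tcp_rot: [-1.824, -2.558, -0.0]
wrist_force: [-0.4, -0.5, 0.3]
gripper_width: 0.532
```

```bash
python3 - <<'E'
from h import *
go((.504,-.1797,.165),109.07)
E
```

```text
shift cm [-1.78 -0.61  6.17] turn [-0.0001 -0.0004 -0.0008] t 10.9167 pos [ 0.504  -0.1609  0.2267] F [-0.41 -0.46  0.26] w 0.532
```

Emit:
arm_command(
  series=[
    [-1.78, -0.61, 0, 0, 0, 0, 4.5],
    [-1.78, -0.61, 0, 0, 0, 0, 4.5],
    [-1.78, -0.61, 2, 0, 0, 0, 4.5],
    [-1.78, -0.61, 4, 0, 0, 0, 4.5],
    [-1.78, -0.61, 5.5, 0, 0, 0, 4.5],
    [-1.78, -0.61, 5.5, 0, 0, 0, 4.5],
    [-1.78, -0.61, 5.5, 0, 0, 0, 4.5],
  ],
)

```text
time_s: 11.5
ee_pos: [0.5039, -0.1799, 0.1718]
tcp_rot: [-1.823, -2.557, 0.0]
wrist_force: [0.5, -0.6, 0.6]
gripper_width: 0.524
```

```bash
python3 - <<'E'
from h import *
go((.504,-.1797,.108),109.07)
for n in("scene","top"):
    p,d=viewer.snapshot(n); np.savez(f"{n}9.npz",p=p,d=d)
    c=p[130:290,90:280] if n=="scene" else p[170:300,60:420]
    cv2.imwrite(f"pics/{n}9.png",cv2.resize(c[:,:,::-1],None,fx=3.4 if n=="scene" else 2.2,fy=3.4 if n=="scene" else 2.2,interpolation=cv2.INTER_CUBIC))
    X=cloud(n,d); k=(np.hypot(X[...,0]-.515,X[...,1]-.236)<.014)&(X[...,2]>.1); print(n,k.sum(),np.percentile(X[k][:,2],[50,90,99]),X[k&(X[...,2]>.117)].mean(0))
E
```

```text
shift cm [0.01 0.02 6.38] turn [-0.0007 -0.0008 -0.0008] t 11.5 pos [ 0.5039 -0.1799  0.1718] F [ 0.46 -0.59  0.6 ] w 0.524
scene 75 [0.11572282 0.12181627 0.12297042] [0.51670755 0.23616814 0.12056655]
top 103 [0.11892352 0.12129163 0.12211244] [0.51527074 0.23452113 0.1197599 ]
```

View pics/scene9.png

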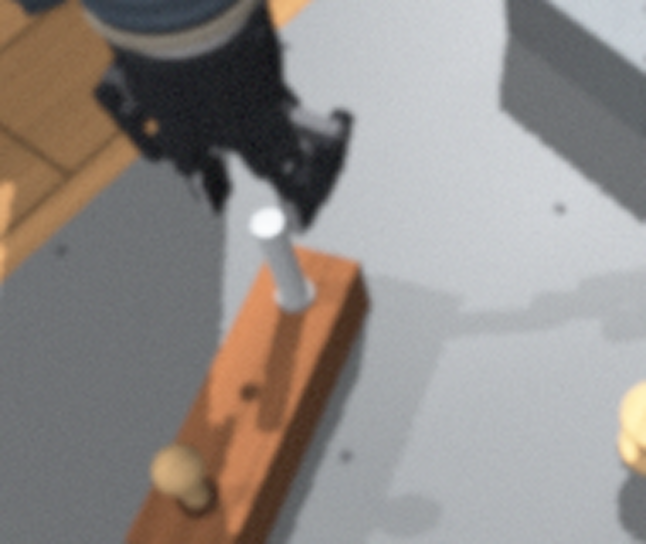

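View pics/top9.png

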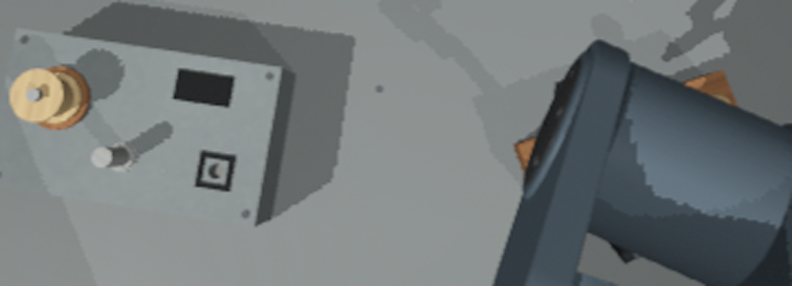

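The pin head's top measures 0.120 m in the top view, so it is fully home. The jaws straddle the stylus top (scene crop (268,222)). Descending and gripping.

Emit:
arm_command(
  series=[
    [0, 0, 2, 0, 0, 0, 4.5],
    [0, 0, 4, 0, 0, 0, 4.5],
    [0, 0, 5.8, 0, 0, 0, 4.5],
    [0, 0, 6.4, 0, 0, 0, 4.5],
    [0, 0, 6.4, 0, 0, 0, 4.5],
    [0, 0, 6.4, 0, 0, 0, 4.5],
  ],
)

```text
time_s: 12.1
ee_pos: [0.5045, -0.181, 0.109]
tcp_rot: [1.824, 2.556, 0.001]
wrist_force: [0.0, -1.1, 0.1]
gripper_width: 0.528
```

Emit:
arm_command(
  series=[
    [0, 0, 0, 0, 0, 0, 4.5],
    [0, 0, 0, 0, 0, 0, 0],
    [0, 0, 0, 0, 0, 0, 0],
    [0, 0, 0, 0, 0, 0, 0],
    [0, 0, 0, 0, 0, 0, 0],
    [0, 0, 0, 0, 0, 0, 0],
    [0, 0, 0, 0, 0, 0, 0],
  ],
  grip_force=70,
)

```text
time_s: 12.68
ee_pos: [0.5044, -0.1811, 0.1088]
tcp_rot: [1.824, 2.556, 0.001]
wrist_force: [-0.3, 1.7, 4.8]
gripper_width: 0.192
```

Emit:
arm_command(
  series=[
    [0, 0, -1.5, 0, 0, 0, 0],
    [0, 0, -4, 0, 0, 0, 0],
    [0, 0, -7, 0, 0, 0, 0],
    [0, 0, -10, 0, 0, 0, 0],
    [0, 0, -12, 0, 0, 0, 0],
    [0, 0, -12, 0, 0, 0, 0],
    [0, 0, -12, 0, 0, 0, 0],
  ],
)

```text
time_s: 13.27
ee_pos: [0.5041, -0.181, 0.2287]
tcp_rot: [1.824, 2.555, 0.001]
wrist_force: [-0.4, -0.6, -1.3]
gripper_width: 0.189
```

```bash
python3 - <<'E'
from h import *
go((.5007,.147,.23),80.7)
E
```

```text
shift cm [31.13 10.33 -0.16] turn [0.002  0.0011 0.4933] t 13.2667 pos [ 0.5041 -0.181   0.2287] F [-0.43 -0.63 -1.32] w 0.189
```

Emit:
arm_command(
  series=[
    [3.5, 1.2, 0, 0, 0, 0.06, 0],
    [7.2, 2.4, 0, 0, 0, 0.12, 0],
    [11, 3.7, 0, 0, 0, 0.2, 0],
    [15, 5, 0, 0, 0, 0.3, 0],
    [19, 6.3, 0, 0, 0, 0.4, 0],
    [23, 7.6, 0, 0, 0, 0.493, 0],
    [26.5, 8.8, 0, 0, 0, 0.493, 0],
    [29, 9.6, 0, 0, 0, 0.493, 0],
  ],
)

```text
time_s: 13.93
ee_pos: [0.4994, 0.1274, 0.2265]
tcp_rot: [-2.392, -2.034, 0.002]
wrist_force: [0.3, -0.2, -1.5]
gripper_width: 0.194
```

Emit:
arm_command(
  series=[
    [0, 0, 0, 0, 0, 0, 0],
    [0, 0, 0, 0, 0, 0, 0],
    [0, 0, 0, 0, 0, 0, 0],
  ],
)

```text
time_s: 14.18
ee_pos: [0.5, 0.1241, 0.2268]
tcp_rot: [-2.393, -2.034, 0.003]
wrist_force: [0.5, 0.5, -1.5]
gripper_width: 0.191
```

```bash
python3 - <<'E'
from h import *
go((.5007,.147,.19),80.7)
E
```

```text
shift cm [ 2.27 -0.29  3.68] turn [-0.0016  0.0008  0.0006] t 14.1833 pos [0.5    0.1241 0.2268] F [ 0.5   0.47 -1.51] w 0.191
```

Emit:
arm_command(
  series=[
    [2.27, -0.29, 0, -0.0016, 0.0008, 0, 0],
    [2.27, -0.29, 1.5, -0.0016, 0.0008, 0, 0],
    [2.27, -0.29, 3, -0.0016, 0.0008, 0, 0],
    [2.27, -0.29, 3.7, -0.0016, 0.0008, 0, 0],
    [2.27, -0.29, 3.7, -0.0016, 0.0008, 0, 0],
    [2.27, -0.29, 3.7, -0.0016, 0.0008, 0, 0],
  ],
)

```text
time_s: 14.68
ee_pos: [0.5014, 0.1466, 0.1908]
tcp_rot: [2.395, 2.033, 0.002]
wrist_force: [0.3, 0.2, -0.4]
gripper_width: 0.194
```

```bash
python3 - <<'E'
from h import *
go((.5007,.147,.19),80.7)
x,y,z=monitor.observe()['ee_pos']
for n,o in(("scene",(220,60)),("top",(110,210))):
    p,d=viewer.snapshot(n); np.savez(f"{n}10.npz",p=p,d=d)
    c=p[o[1]:o[1]+70,o[0]:o[0]+90]
    im=cv2.resize(c[:,:,::-1],None,fx=7,fy=7,interpolation=cv2.INTER_CUBIC)
    for h in(z-.0988,.0755):
        q=(proj(n,[x,y,h])[0]-o+.5)*7; cv2.circle(im,tuple(int(v) for v in q.round()),2,(0,0,255),-1)
    q=(proj(n,[.5007,.147,.0755])[0]-o+.5)*7; cv2.drawMarker(im,tuple(int(v) for v in q.round()),(0,255,0),0,12)
    cv2.imwrite(f"pics/{n}10.png",im)
E
```

```text
shift cm [ 0.02 -0.07  0.08] turn [ 0.0011 -0.0005 -0.0009] t 14.6833 pos [0.5014 0.1466 0.1908] F [ 0.31  0.21 -0.37] w 0.194
```

View pics/scene10.png

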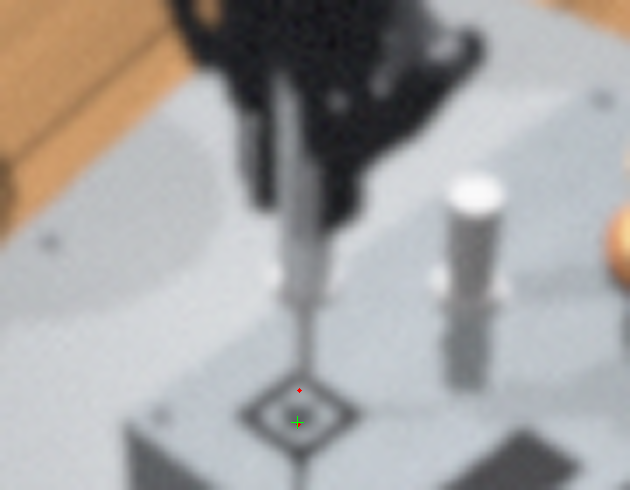

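View pics/top10.png

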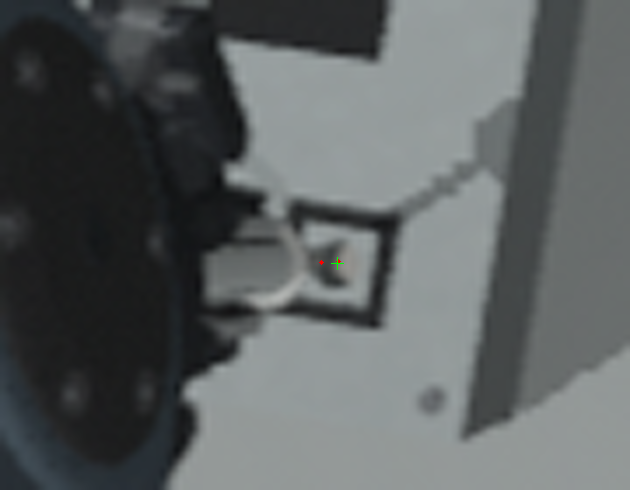

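The shaft lines up with the square opening within about 1–2 mm (scene crop: shaft x≈304, frame centre (300,413)), well inside the ±4 mm clearance. Descending.

Emit:
arm_command(
  series=[
    [0, -0.1, 0.5, 0.001, 0, 0, 0],
    [0, -0.1, 1, 0.001, 0, 0, 0],
    [0, -0.1, 1.5, 0.001, 0, 0, 0],
    [0, -0.1, 2, 0.001, 0, 0, 0],
    [0, -0.1, 2.4, 0.001, 0, 0, 0],
    [0, -0.1, 2.4, 0.001, 0, 0, 0],
  ],
)

```text
time_s: 15.28
ee_pos: [0.4999, 0.1475, 0.1659]
tcp_rot: [-2.393, -2.034, 0.0]
wrist_force: [-0.4, -0.8, -0.7]
gripper_width: 0.192
```

```bash
python3 - <<'E'
from h import *
go((.5004,.1468,.154),80.7)
for n,o in(("scene",(220,60)),):
    p,d=viewer.snapshot(n)
    c=p[o[1]:o[1]+70,o[0]:o[0]+90]
    im=cv2.resize(c[:,:,::-1],None,fx=7,fy=7,interpolation=cv2.INTER_CUBIC)
    cv2.imwrite(f"pics/{n}11.png",im)
E
```

```text
shift cm [-0.06  0.06  1.19] turn [-0.0007 -0.0002  0.0004] t 15.2833 pos [0.4999 0.1475 0.1659] F [-0.35 -0.81 -0.71] w 0.192
```

View pics/scene11.png

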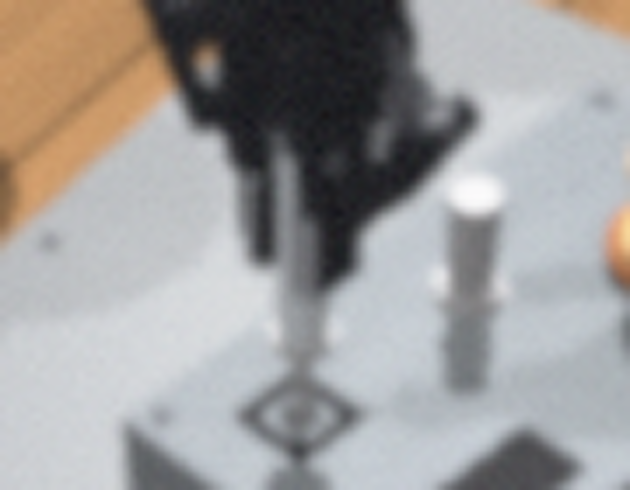

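The tip is already below deck level inside the opening, with no contact force. Going on to the button.

Emit:
arm_command(
  series=[
    [-0.04, 0.05, 0.3, 0, 0, 0, 0],
    [-0.04, 0.05, 0.6, 0, 0, 0, 0],
    [-0.04, 0.05, 0.9, 0, 0, 0, 0],
    [-0.04, 0.05, 1.2, 0, 0, 0, 0],
    [-0.04, 0.05, 1.2, 0, 0, 0, 0],
  ],
)

```text
time_s: 15.75
ee_pos: [0.5005, 0.1471, 0.1542]
tcp_rot: [-2.394, -2.034, -0.0]
wrist_force: [0.0, -0.3, -0.6]
gripper_width: 0.193
```

Emit:
arm_command(
  series=[
    [0, 0, 0.1, 0, 0, 0, 0],
    [0, 0, 0.2, 0, 0, 0, 0],
    [0, 0, 0.3, 0, 0, 0, 0],
    [0, 0, 0.3, 0, 0, 0, 0],
  ],
)

```text
time_s: 16.08
ee_pos: [0.5008, 0.1472, 0.152]
tcp_rot: [2.394, 2.034, 0.002]
wrist_force: [-1.1, 0.3, 2.1]
gripper_width: 0.198
```

Emit:
arm_command(
  series=[
    [0, 0, 0.1, 0, 0, 0, 0],
    [0, 0, 0.2, 0, 0, 0, 0],
    [0, 0, 0.25, 0, 0, 0, 0],
    [0, 0, 0.25, 0, 0, 0, 0],
  ],
  grip_force=90,
)

```text
time_s: 16.42
ee_pos: [0.5009, 0.1472, 0.1495]
tcp_rot: [2.394, 2.034, 0.002]
wrist_force: [-2.0, 0.3, 4.5]
gripper_width: 0.186
```

Emit:
arm_command(
  series=[
    [0, 0, 0.05, 0, 0, 0, 0],
    [0, 0, 0.1, 0, 0, 0, 0],
    [0, 0, 0.1, 0, 0, 0, 0],
    [0, 0, 0.1, 0, 0, 0, 0],
  ],
)

```text
time_s: 16.75
ee_pos: [0.5009, 0.1472, 0.1487]
tcp_rot: [2.394, 2.034, 0.002]
wrist_force: [-1.8, 0.1, 8.0]
gripper_width: 0.192
```

Emit:
arm_command(
  series=[
    [0, 0, 0.05, 0, 0, 0, 0],
    [0, 0, 0.1, 0, 0, 0, 0],
    [0, 0, 0.1, 0, 0, 0, 0],
    [0, 0, 0.1, 0, 0, 0, 0],
  ],
)

```text
time_s: 17.08
ee_pos: [0.5012, 0.1472, 0.1484]
tcp_rot: [2.394, 2.034, 0.003]
wrist_force: [-3.5, -0.7, 15.3]
gripper_width: 0.183
```

Force now rises steeply with almost no travel, so the button is against its stop. Holding to check for slip, then looking.

Emit:
arm_command(
  series=[
    [0, 0, 0, 0, 0, 0, 0],
    [0, 0, 0, 0, 0, 0, 0],
    [0, 0, 0, 0, 0, 0, 0],
    [0, 0, 0, 0, 0, 0, 0],
    [0, 0, 0, 0, 0, 0, 0],
    [0, 0, 0, 0, 0, 0, 0],
  ],
)

```text
time_s: 17.58
ee_pos: [0.5012, 0.1473, 0.1484]
tcp_rot: [2.394, 2.034, 0.003]
wrist_force: [-3.5, -0.7, 15.3]
gripper_width: 0.188
```

```bash
python3 - <<'E'
from h import *
go((.5004,.1468,.1484),80.7)
p,d=viewer.snapshot("scene")
cv2.imwrite("pics/scene12.png",cv2.resize(p[:,:,::-1],None,fx=1.5,fy=1.5,interpolation=cv2.INTER_CUBIC))
X=cloud("scene",d); k=(np.hypot(X[...,0]-.515,X[...,1]-.236)<.014)&(X[...,2]>.1); print(np.percentile(X[k][:,2],[50,90,99]))
E
```

```text
shift cm [-0.06 -0.07 -0.  ] turn [ 0.0018 -0.0013  0.0003] t 17.5833 pos [0.5012 0.1473 0.1484] F [-3.52 -0.71 15.29] w 0.188
[0.11545076 0.12134253 0.12243226]
```

View pics/scene12.png

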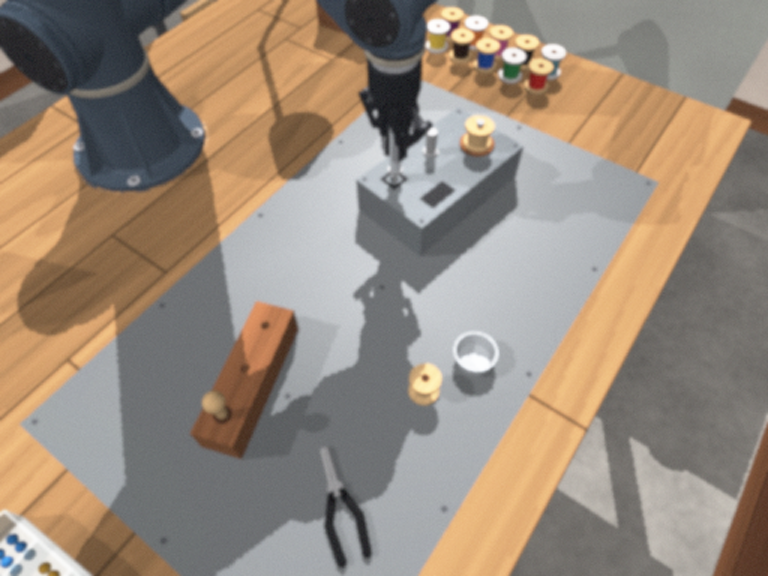

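The stylus is in the opening at (395,180), the pin is home at (431,140), and the bystanders have not moved. Force is a steady 15.3 N with no slip, so I'm handing in.

```bash
python3 -c "
from bench import order
print(order.sign_off())"
```

```text
the job is handed in; nothing more can be done
None
```

I put the locking pin fully home in the lock hole and let go of it. Then I took the stylus and pressed the reset button fully down. I handed the job in at about 17.7 s with the stylus still gripped and the button held down.

**Pin:** it met a 12 N stop at TCP height 0.1041 m, with 0.1042 m expected. The top camera put its head at about 0.120 m, which is the fully-home height. After the press, the scene camera's topmost points read 1–2 mm higher (0.121–0.122 m), in line with that camera's slight high bias.

**Button:** it engaged at the expected height, and the force grew as its spring should. It then rose steeply to 15.3 N at TCP height 0.1484 m (about 0.1488 m expected at the stop). It held steady for 0.5 s with no slip. I could not see the button itself with the stylus in the opening, so full travel rests on force and height.

**Bystanders:** the reamer, empty spool, bead tin and pliers looked unmoved in the last picture. I did not measure their positions.

**Disagreement:** the two cameras differed by 2–4 mm on the hole positions. I relied on the top camera and on lining up pin and hole within each picture, and both tools went in without side contact.

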